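Lock the reaming spindle and point out the cork end of the bocal

ROBOT

A 6-joint arm with a two-finger parallel gripper is mounted at the origin on the work surface. World frame = base frame: x ahead of the robot, y to its left, z up, the work surface at z = 0. Lengths are in m, angles in degrees, forces in N, time in s.
With the tool pointing down it reaches from about 0.25 to 0.725 m from the base axis. Payload 9.7 kg.
Tool frame: the origin (TCP) lies at the very end of the fingers, on their centre line; the grasp point (between the pads) lies 19 mm behind it (bot.grip_depth is the distance from the TCP to the grasp point, in m); z points along the fingers, y is the direction in which the jaws open and shut (so a half turn about z gives the same grasp; the last joint's range is limited). The gripper opens to 85 mm and grips with 20 to 120 N. Pads are 22 mm wide; open, the fingers measure 114 mm over their backs; the gripper's body (76 mm by 85 mm) begins 54 mm behind the grasp point. The pads swing forward as they close: fully open they stand 13 mm farther back than shut.
Start: joints at [69.041, 4.979, 10.078, 95.1, 0, 90], TCP at [0.197, 0.514, 0.231] pointing down, gripper open.
Joint ranges: [-179.16, 179.16], [-48.56, 103.87], [-65.8, 70.77], [-126.05, 130.52], [-82.76, 87.17], [-180, 180]. Speed limits (degrees/s): [127.2, 127.2, 147.25, 180, 180, 180].

INTERFACE

Orientations are given as [roll, pitch, yaw] about the fixed x, y, z axes, in that order (R = Rz(yaw) Ry(pitch) Rx(roll)).
In Python, from workcell import telemetry, optics, order, bot gives the robot as it stands. The module is installed in compiled form; this text tells all that it offers.
- The arm moves only by the shell command python3 -m inch 'ROWS' [FORCE]. ROWS is JSON, a list of rows, each a list of 7 numbers: the shift along the tool's x, y, z in m, then the turn, a rotation vector about the tool's x, y, z in rad, then the closure, from 0 (fully open) to 1 (shut). In form: [[tx, ty, tz, rx, ry, rz, grip], ...]. A call has 1 to 12 rows; each row is the pose to reach, as a shift and turn from the pose commanded when the call began, along the tool's axes at that moment; what a row does not reach only later rows make up. A row lasts 1/12 s, in which the tool goes at most 41.7 mm and 7.16 degrees, less where a joint would pass 70% of its speed; a pose out of reach is approached as far as the arm can. A call with a gripper value outside its range is refused whole. The fingers move at their own pace and stop on an object; FORCE is the grip in N (left out, the last holds). Time passes only in rows, so rows that repeat a pose let the fingers close. It gives the time, the measured TCP pose, the force and the opening at its end, in the units of the state.
- telemetry.get_obs(): the state, without advancing time (a new reading comes with each control period).
- optics.camera(name): name is "scene" or "top" or "wrist"; returns (picture, depth): 480x640x3 uint8, red, green, blue; 480x640 float32, m along the optical axis (not along the pixel's ray), 0 where there is no reading.
- optics.camera_info(name): a dict with "camera_matrix" (3x3 intrinsics, pixels), "k1" (the pictures are not rectified: a ray, as slopes to the right and down, at radius r is drawn at 1 + k1 r^2 times it, then the intrinsics apply), "xyz" and "attitude" of the camera in the world; the wrist camera has in their place "mount" (4x4, takes a point from camera to tool coordinates, whose origin is the TCP and whose axes are the flange's). Camera axes: x right, y down, z forward; pixel columns grow to the right and rows downward; lengths in m; the calibration is good to about 2 mm. A picture is of the moment at which its call begins: read the wrist's pose just before it. camera_info takes no time and is no camera call.
- order.job_done(): hands the job in, once; it reports no verdict.
The state is a dict: "time": time; "q": joint angles; "qd": joint speeds; "joint_efforts": joint torques, N m; "ee_pos": TCP position; "tcp_rot": TCP orientation; "wrist_force": force on the tool from outside, world axes, zero at the start; "torque": the same for the moment, N m; "opening": finger opening in m.
Only numpy, scipy, OpenCV 4.12 (cv2) and the standard library are available. Lean on these libraries where they do the work, as an engineer would, in place of code of your own. Each camera call takes 0.05 s, during which the arm holds its last target. There are 200 camera calls.

TASK

Lock the reaming spindle in its bayonet socket: with the fingertips, push its cross bar round clockwise, seen from above, as far as it goes, without lifting the spindle out. Then show the apprentice which end of the bocal lying on the bench top is to be reamed: point down at its cork-covered end from a couple of centimetres above, hold still there for two seconds without touching the bocal, and draw the hand at least 20 cm away from it. Leave the bocal and every other loose thing on the bench where it lies.

Things in the scene. Friction and masses are not known exactly. Their poses are not given: they have to be found in the camera images.
- socket: dark steel bayonet socket bolted to the bench: flange 92 mm across and 8 mm thick, barrel 48 mm across up to 30 mm high. The spindle stands upright in it. Origin: on the spindle's upright axis, at bench height. Its place and yaw differ from run to run; its place may be left or right of the middle.
- spindle (a joint): twist of the steel spindle about its upright axis, rad: 0 = free in the slots, grows as it turns clockwise seen from above, hard stop at 1.571 = locked (a quarter turn). Starts between 0 and 0.3. Stiff by friction only: about 0.15 N m (2 N at the bar's end), no spring, it stays where it is left. Spindle: boss 26 mm across carrying the cross bar, above it a fluted taper reamer 15 down to 7 mm across, whose tip is 113 mm above the bench.
- spindle_lift (a joint): how far the spindle has been raised in its socket, m: 0 = seated (its weight keeps it there), 0.015 at most.
- bar_end_a (a point): centre of the ball (15 mm across) at one end of the spindle's cross bar. The bar is a plain round steel bar, 10 mm thick, level, its centreline 46 mm above the bench, passing through the spindle; each end is 85 mm from the spindle's axis, the two ends are alike and either may be pushed.
- bar_end_b (a point): centre of the ball at the opposite end of the same cross bar, 85 mm from the axis, 46 mm above the bench.
- bocal: nickel-silver bassoon bocal, 90 g, the only one lying on the bench top (finished ones stand in a block at the far edge): a hook-shaped tapering tube 320 mm long along its curve, lying flat, 210 by 120 mm over all, 14 mm thick at the wide end, 6 mm at the narrow tip, loose. Origin: bench height, 100 mm from the middle of the cork; z up. Any yaw; on the other side of the middle from the socket.
- cork_end (a point): the bocal's wide end, covered with a cork sleeve 17 mm across and 30 mm long: this point is on the tube's centreline at the middle of the sleeve, 8.5 mm above the bench, the cork's top is 17 mm above the bench. Its own z is up.
- bocal_tip (a point): centre of the bocal's other, narrow, uncorked end, about 3 mm above the bench.
- reamer_handle: bystander: boxwood T-shaped reamer handle with brass ferrule, lying, cross piece 100 mm long, stem 62 mm, 21 mm high, loose. Origin under the middle of the cross piece.
- bore_gauge: bystander: black ebony stepped bore gauge, standing, 34 mm across the foot, 89 mm tall, loose. Origin under its centre.
- grease_jar: bystander: small amber glass jar with metal lid, 48 mm across, 36 mm tall, loose. Origin under its centre.
- mandrel: bystander: tapered brass mandrel rod lying, 220 mm long, 13 mm thick with a square butt, loose. Origin at bench height near its middle, x along it.
- caliper: bystander: steel sliding caliper lying flat, 215 mm long, about 6 mm high, loose. Origin at bench height near its middle, x along it.
- mallet: bystander: rawhide mallet lying, 220 mm long, head 75 by 36 mm, 36 mm high, loose. Origin at bench height under the middle of the handle, head towards its x.
- cork_tray: bystander: wooden tray of cork pieces, 85 by 115 mm, 22 mm high, loose. Origin under its centre.
Things that resemble listed ones, but are neither listed nor needed, are in the scene too. Leave any red or yellow look-alike of the socket alone.

How it is judged (in metres and radians):
On the way, in this order (a step that is already met when the one before it is completed fails the run):
1. the spindle is turned to its stop and seated (value of joint spindle above 1.47 rad and value of joint spindle_lift below 0.004 m), for 0.2 s.
2. the hand points down at the cork end from just above, for two seconds (1.7 s are enough), with nothing touched (value of joint spindle above 1.47 rad and horizontal distance between the grasp point and cork_end below 0.025 m and z of the grasp point in the frame of cork_end between 0.015 and 0.08 m and (angle between the grasp point's own z axis and vertical below 0.6 rad or angle between the grasp point's own z axis and vertical above 2.54 rad)), for 1.7 s.
At the end, for the whole second after the job is handed in: spindle within 0.1 rad of its stop, seated within 4 mm; cork end pointed at for 1.7 s (grasp point within 25 mm sideways, 15-80 mm above its centre, tool within 35 deg of upright), hand now 15 cm or more away; bocal within 6 mm, other loose things within 10 mm of their starts (all of step 1 and distance between the grasp point and cork_end above 0.15 m and distance of bocal from where it was at the start of the episode below 0.006 m and linear speed of bocal below 0.02 m/s and distance of each of reamer_handle, bore_gauge, grease_jar, mandrel, caliper, mallet, cork_tray from where it was at the start of the episode below 0.01 m); the robot touches nothing.
It fails at once if the bocal is touched (contact force between any of the fingers, the arm and bocal above 0.3 N).
It fails at once if the bocal is moved or lifted (distance of bocal from where it was at the start of the episode above 0.006 m).
It fails at once if the spindle is lifted in its socket (value of joint spindle_lift above 0.004 m).
It fails at once if another loose thing is moved or lifted (distance of any of reamer_handle, bore_gauge, grease_jar, mandrel, caliper, mallet, cork_tray from where it was at the start of the episode above 0.01 m).
It also fails if it takes over 54 s, if anything falls off the work surface, if the arm or the gripper's body presses on something with over 40 N, if the wrist force passes 120 N, or if a joint passes its speed limit or range.

## Working session

There is one attempt and no reset: what is moved stays moved. The work goes in short steps, Python scripts to look and compute and a shell command to move; the robot and the scene stay as the last step left them, time stands still between calls to the robot, and variables do not carry over. Pictures are saved under pics/ and viewed, about 8 in all and at most 12, crops included, and the job is handed in when it is done.

```bash
mkdir -p pics
cat > h.py <<'E'
import numpy as np, cv2
from scipy.spatial.transform import Rotation as R
from workcell import telemetry, optics, order, bot
def cam(name):
    i=optics.camera_info(name); o=telemetry.get_obs(); p,d=optics.camera(name)
    return i,o,p,d
def pose(i,o):
    if 'mount' in i:
        M=np.eye(4);M[:3,:3]=R.from_euler('xyz',o['tcp_rot'],degrees=True).as_matrix();M[:3,3]=o['ee_pos']
        return M@np.array(i['mount'])
    M=np.eye(4);a=np.array(i['attitude'],float)
    M[:3,:3]=a if a.shape==(3,3) else R.from_euler('xyz',a,degrees=True).as_matrix();M[:3,3]=i['xyz'];return M
def rays(i,uv):
    K=np.array(i['camera_matrix'],float);k=i['k1']
    s=cv2.undistortPoints(np.array(uv,float).reshape(-1,1,2),K,np.array([k,0,0,0,0.]))[:,0]
    return np.c_[s,np.ones(len(s))]
def at_depth(i,o,d,uv):
    z=np.array([d[int(v),int(u)] for u,v in uv]);M=pose(i,o)
    return (rays(i,uv)*z[:,None])@M[:3,:3].T+M[:3,3]
def at_z(i,o,uv,z):
    M=pose(i,o);r=rays(i,uv)@M[:3,:3].T
    return M[:3,3]+r*((z-M[2,3])/r[:,2])[:,None]
def cloud(i,o,d):
    v,u=np.mgrid[0:480,0:640];M=pose(i,o)
    return ((rays(i,np.c_[u.ravel(),v.ravel()])*d.reshape(-1,1))@M[:3,:3].T+M[:3,3]).reshape(480,640,3)
E
python3 - <<'E'
from h import *
for n in('top','scene'):
    i,o,p,d=cam(n);print(n,i);cv2.imwrite(f'pics/{n}.png',p[:,:,::-1]);np.savez(f'{n}.npz',p=p,d=d)
print(o)
E
```

```text
top {'camera_matrix': array([[477.80612992,   0.        , 328.20515022],
       [  0.        , 477.80612992, 243.86271178],
       [  0.        ,   0.        ,   1.        ]]), 'k1': -0.05284236709639728, 'xyz': array([0.2897511 , 0.04762131, 1.15278459]), 'attitude': array([-1.69356284e+02, -1.23741953e-01, -9.01663193e+01])}
scene {'camera_matrix': array([[483.2598938 ,   0.        , 320.13280498],
       [  0.        , 483.2598938 , 240.03278685],
       [  0.        ,   0.        ,   1.        ]]), 'k1': -0.06127012217343685, 'xyz': array([1.2131436 , 0.36290496, 0.80337746]), 'attitude': array([-1.33358151e+02,  1.07924208e-01,  1.15048167e+02])}
{'time': 0.05, 'q': array([ 6.90430268e+01,  5.01098632e+00,  1.00339755e+01,  9.50994718e+01,
       -1.54773694e-03,  9.00027585e+01]), 'qd': array([-0.02596198,  0.01480732,  0.05332708, -0.02323385, -0.14560088,
       -0.00291579]), 'joint_efforts': array([-5.13993527e-04, -5.22082758e+01,  4.66118860e+01,  1.66389596e-02,
        2.23362781e-05,  1.09610880e-06]), 'ee_pos': array([0.196641  , 0.51339787, 0.23057988]), 'tcp_rot': array([-1.79923517e+02,  1.55141775e-03,  1.59040270e+02]), 'wrist_force': array([ 0.12328706, -0.18361871,  0.15341514]), 'torque': array([ 0.01893284,  0.04329472, -0.00057151]), 'opening': 0.08578569895087233}
```

View pics/top.png

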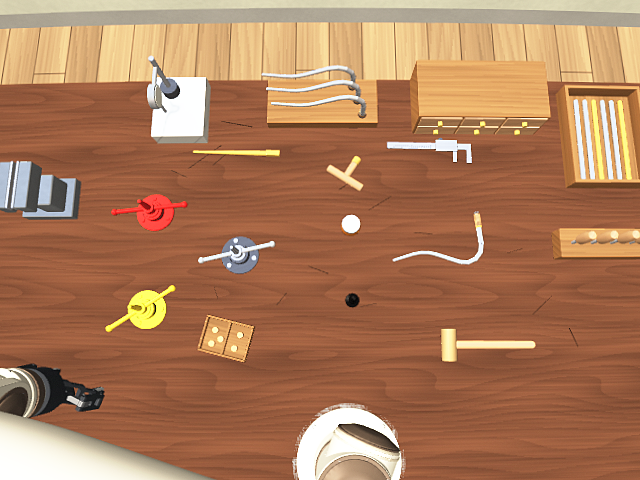

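View pics/scene.png

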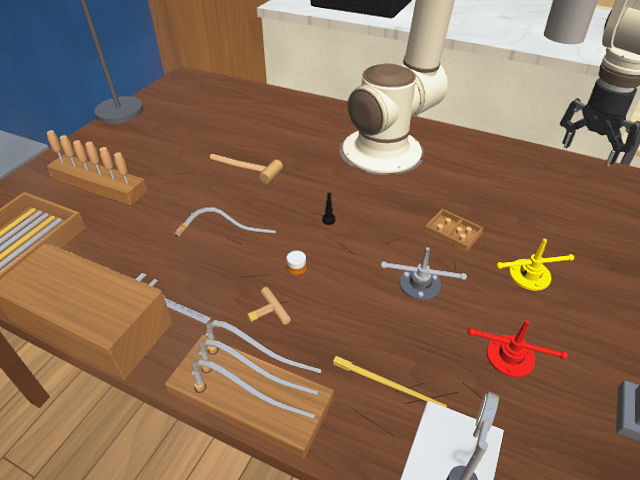

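The top view shows the steel socket at about (240,255), with bar ends at (201,261) and (272,244). The bocal's cork is at (477,220) and its tip at (394,260). The red and yellow look-alikes are to the left, the tray is at (226,339) and the jar at (351,224). The scene view agrees.

Run:
```python
from h import *
i=optics.camera_info('top');f=np.load('top.npz');d=f['d'];p=f['p']
o=telemetry.get_obs()
B=at_z(i,o,[(201,261),(272,244)],.046);print('bar ends',B, 'len',np.linalg.norm(B[0]-B[1]),'mid',B.mean(0),'ang',np.degrees(np.arctan2(*(B[1]-B[0])[[1,0]])))
C=cloud(i,o,d)
m=(C[...,2]>.04)&(C[...,2]<.056);m[:, :195]=0;m[:,280:]=0;m[:235]=0;m[275:]=0
P=C[m];print('bar pts',len(P));c=P[:,:2].mean(0);u,s,vt=np.linalg.svd(P[:,:2]-c);t=(P[:,:2]-c)@vt[0];print(c+vt[0]*(t.max()+t.min())/2,np.ptp(t),vt[0],P[:,2].mean())
hs=cv2.cvtColor(p,cv2.COLOR_RGB2HSV);crop=hs[205:240,468:490]
print('cork z=.017',at_z(i,o,[(476.5,212),(478,221),(478.5,229)],.012),at_depth(i,o,d,[(477,214),(478,220),(478,226)]))
cv2.imwrite('pics/crop.png',np.hstack([cv2.resize(p[200:280,385:495,::-1],None,fx=3.6,fy=3.6,interpolation=0),cv2.resize(p[200:280,190:300,::-1],None,fx=3.6,fy=3.6,interpolation=0)]))
```

```text
bar ends [[0.45753711 0.34352092 0.046     ]
 [0.49774858 0.17715617 0.046     ]] len 0.17115545527331225 mid [0.47764285 0.26033854 0.046     ] ang -76.41184343914183
bar pts 345
[0.47896149 0.26004731] 0.1846201193339697 [ 0.22579393 -0.97417509] 0.04977223209822338
cork z=.017 [[ 0.58347297 -0.32278452  0.012     ]
 [ 0.56059144 -0.32509707  0.012     ]
 [ 0.54039411 -0.32507861  0.012     ]] [[ 0.57661744 -0.32145608  0.01894116]
 [ 0.56261352 -0.3245581   0.0141357 ]
 [ 0.54746234 -0.32359856  0.01417032]]
```

View pics/crop.png

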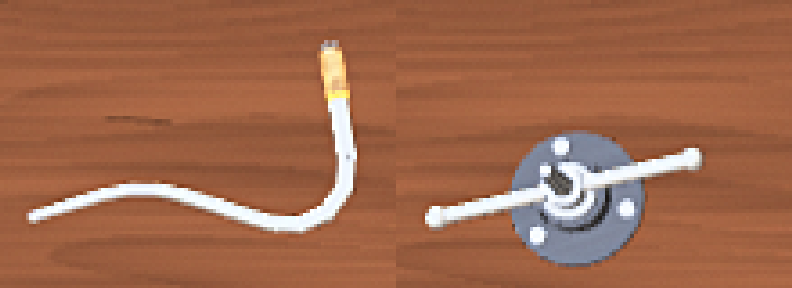

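```bash
cat >> h.py <<'E'
C0=np.array([.4780,.2602])
def go(xyz,yaw,o=None):
    o=o or telemetry.get_obs();A=R.from_euler('xyz',o['tcp_rot'],degrees=True);T=R.from_euler('xyz',[180,0,yaw],degrees=True)
    return np.r_[A.inv().apply(np.array(xyz)-o['ee_pos']),(A.inv()*T).as_rotvec()].round(4)
def push(th,off,r=.062,z=.03,o=None):
    a=np.radians(th);c=np.array([np.cos(a),np.sin(a)]);t=np.array([np.sin(a),-np.cos(a)])
    return go(np.r_[C0+r*c-off*t,z],th+90,o)
E
python3 - <<'E'
from h import *
print(push(103.6,.034,z=.15))
E
```

```text
[-2.901e-01 -1.040e-01  8.080e-02 -1.200e-03 -4.000e-04 -6.031e-01]
```

```bash
python3 -m inch '[[-0.29,-0.104,0.06,0,0,-0.603,1],[-0.29,-0.104,0.06,0,0,-0.603,1],[-0.29,-0.104,0.06,0,0,-0.603,1],[-0.29,-0.104,0.06,0,0,-0.603,1],[-0.29,-0.104,0.06,0,0,-0.603,1],[-0.29,-0.104,0.06,0,0,-0.603,1],[-0.29,-0.104,0.06,0,0,-0.603,1],[-0.29,-0.104,0.06,0,0,-0.603,1],[-0.29,-0.104,0.06,0,0,-0.603,1],[-0.29,-0.104,0.06,0,0,-0.603,1],[-0.29,-0.104,0.06,0,0,-0.603,1],[-0.29,-0.104,0.06,0,0,-0.603,1]]' 40
python3 - <<'E'
from h import *
i,o,p,d=cam('wrist');cv2.imwrite('pics/w1.png',p[:,:,::-1]);np.savez('w1.npz',p=p,d=d)
print(o['ee_pos'],o['tcp_rot'],o['q'],push(103.6,.034))
C=cloud(i,o,d);m=(C[...,2]>.042)&(C[...,2]<.056)&(np.hypot(*(C[...,:2]-C0).transpose(2,0,1))<.11)
P=C[m][:,:2];
if len(P)>50:
    c=P.mean(0);vt=np.linalg.svd(P-c,full_matrices=False)[2];t=(P-c)@vt[0];print(len(P),c+vt[0]*(t.max()+t.min())/2,np.ptp(t),vt[0])
M=pose(i,o);K=i['camera_matrix']
w=np.array([[.4580,.3428,.046],[.478,.2602,.113],[.498,.1776,.046]]);q=(w-M[:3,3])@M[:3,:3];print(cv2.projectPoints(q,np.zeros(3),np.zeros(3),np.array(K),np.array([i['k1'],0,0,0,0]))[0][:,0])
E
```

```text
time: 1.1
ee_pos: [0.4297, 0.3135, 0.1715]
tcp_rot: [180.0, -0.0, -166.3]
wrist_force: [-0.1, 0.2, -0.2]
opening: 0.0003
[0.42969377 0.31350351 0.17148755] [ 1.79985740e+02 -1.74424583e-04 -1.66347408e+02] [ 3.61073004e+01  1.66796916e+00 -1.30350901e-02  8.83137101e+01
  1.32458146e-02  2.24547088e+01] [-0.0004 -0.0014  0.1416  0.0003  0.0003  0.0015]
3557 [0.47726734 0.26026627] 0.18329163791741682 [-0.22592198  0.9741454 ]
[[347.33247941 277.80329541]
 [205.12612269 323.07072367]
 [112.91920254 277.49654456]]
```

View pics/w1.png

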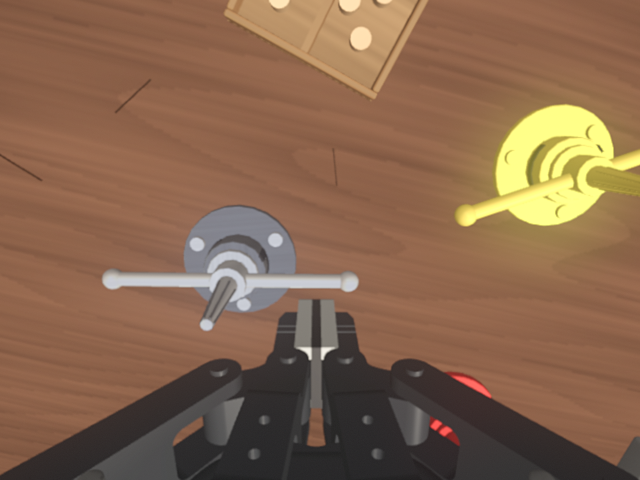

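The wrist view shows the ball ends at (112,279) and (348,281), matching the projection of the top-view estimate. The linkage is wide along the jaw direction, so I'll check its clearance to the reamer.

Run:
```python
from h import *
i=optics.camera_info('wrist');d=np.load('w1.npz')['d'];v,u=np.mgrid[0:480,0:640];m=np.array(i['mount']);print(m.round(3))
P=(rays(i,np.c_[u.ravel(),v.ravel()])*d.reshape(-1,1))@m[:3,:3].T+m[:3,3]
P=P[(d.ravel()>0)]
for a in range(-150,10,10):
    k=P[(P[:,2]>a)&(P[:,2]<=a+10)&(abs(P[:,0])<.08)]
    if len(k):print(a if 0 else a,end=' ')
for a in np.arange(-.15,.01,.01):
    k=P[(P[:,2]>a)&(P[:,2]<=a+.01)&(abs(P[:,1])<.08)&(abs(P[:,0])<.06)]
    if len(k):print('z',a.round(3),len(k),'x',k[:,0].min().round(3),k[:,0].max().round(3),'y',k[:,1].min().round(3),k[:,1].max().round(3))
```

```text
[[-0.    -0.954 -0.299  0.076]
 [ 1.    -0.001  0.001 -0.001]
 [-0.001 -0.299  0.954 -0.143]
 [ 0.     0.     0.     1.   ]]
-10 0 z -0.1 85 x 0.017 0.018 y -0.019 0.017
z -0.09 12215 x 0.005 0.018 y -0.062 0.061
z -0.08 15173 x -0.006 0.018 y -0.059 0.056
z -0.07 8806 x -0.01 0.017 y -0.052 0.049
z -0.06 10585 x -0.013 0.014 y -0.042 0.041
z -0.05 3523 x -0.013 0.014 y -0.034 0.032
z -0.04 1450 x -0.012 0.012 y -0.015 0.013
z -0.03 1210 x 0.005 0.011 y -0.015 0.013
z -0.02 1002 x 0.005 0.011 y -0.015 0.013
z -0.01 349 x 0.005 0.011 y -0.014 0.012
```

Linkage reaches ±62 mm along the jaws, which is too close to the reamer, so I'll turn the jaws tangential.

```bash
cat >> h.py <<'E'
C0=np.array([.4775,.2602])
def push(th,off,r=.066,z=.034,o=None):
    a=np.radians(th);c=np.array([np.cos(a),np.sin(a)]);t=np.array([np.sin(a),-np.cos(a)])
    return go(np.r_[C0+r*c-off*t,z],th+180,o)
E
python3 - <<'E'
from h import *
print(push(103.4,.038,z=.17))
E
python3 -m inch '[[0,0,0,0,0,-0.78,1],[0,0,0,0,0,-0.78,1],[0,0,0,0,0,-0.78,1],[0,0,0,0,0,-0.78,1],[0,0,0,0,0,-0.78,1],[0,0,0,0,0,-0.78,1],[0,0,0,0,0,-0.78,1],[0,0,0,0,0,-0.78,1]]'
python3 - <<'E'
from h import *
print(push(103.4,.038,z=.17))
E
```

```text
[ 3.8000e-03  2.9000e-03  1.6000e-03 -0.0000e+00  4.0000e-04 -1.5658e+00]
time: 1.82
ee_pos: [0.4295, 0.3139, 0.1716]
tcp_rot: [-180.0, 0.0, -121.5]
wrist_force: [-0.0, 0.1, -0.5]
opening: -0.0003
[ 8.000e-04  4.600e-03  1.600e-03 -3.000e-04  4.000e-04 -7.838e-01]
```

```bash
python3 -m inch '[[0.001,0.0046,0,0,0,-0.784,1],[0.001,0.0046,0,0,0,-0.784,1],[0.001,0.0046,0,0,0,-0.784,1],[0.001,0.0046,0,0,0,-0.784,1],[0.001,0.0046,0,0,0,-0.784,1],[0.001,0.0046,0,0,0,-0.784,1],[0.001,0.0046,0,0,0,-0.784,1],[0.001,0.0046,0,0,0,-0.784,1]]'
python3 -m inch '[[0,0,0.03,0,0,0,1],[0,0,0.06,0,0,0,1],[0,0,0.09,0,0,0,1],[0,0,0.12,0,0,0,1],[0,0,0.1375,0,0,0,1],[0,0,0.1375,0,0,0,1],[0,0,0.1375,0,0,0,1]]'
python3 - <<'E'
from h import *
o=telemetry.get_obs();print(o['q'].round(1),o['wrist_force'])
for k in range(0,12): print(list(push(103.4-5*k,.0195,o=o)))
E
```

```text
time: 2.48
ee_pos: [0.4254, 0.315, 0.1715]
tcp_rot: [-180.0, 0.0, -76.7]
wrist_force: [-0.0, -0.2, 0.2]
opening: 0.0001
time: 3.07
ee_pos: [0.4252, 0.3144, 0.0337]
tcp_rot: [179.9, -0.0, -76.9]
wrist_force: [0.7, 0.4, 0.8]
opening: 0.0001
[ 36.5   3.1 -13.8  73.2   0.  -66.7] [0.67425669 0.44500938 0.8186341 ]
[np.float64(-0.0012), np.float64(-0.0188), np.float64(-0.0004), np.float64(0.0013), np.float64(-0.0005), np.float64(-0.0047)]
[np.float64(-0.0027), np.float64(-0.0246), np.float64(-0.0004), np.float64(0.0013), np.float64(-0.0006), np.float64(0.0826)]
[np.float64(-0.0037), np.float64(-0.0305), np.float64(-0.0004), np.float64(0.0012), np.float64(-0.0006), np.float64(0.1698)]
[np.float64(-0.0041), np.float64(-0.0365), np.float64(-0.0004), np.float64(0.0012), np.float64(-0.0007), np.float64(0.2571)]
[np.float64(-0.004), np.float64(-0.0425), np.float64(-0.0004), np.float64(0.0012), np.float64(-0.0008), np.float64(0.3444)]
[np.float64(-0.0034), np.float64(-0.0485), np.float64(-0.0004), np.float64(0.0011), np.float64(-0.0008), np.float64(0.4316)]
[np.float64(-0.0023), np.float64(-0.0544), np.float64(-0.0004), np.float64(0.0011), np.float64(-0.0009), np.float64(0.5189)]
[np.float64(-0.0007), np.float64(-0.0602), np.float64(-0.0004), np.float64(0.0011), np.float64(-0.0009), np.float64(0.6062)]
[np.float64(0.0015), np.float64(-0.0658), np.float64(-0.0004), np.float64(0.001), np.float64(-0.001), np.float64(0.6934)]
[np.float64(0.0041), np.float64(-0.0712), np.float64(-0.0004), np.float64(0.001), np.float64(-0.001), np.float64(0.7807)]
[np.float64(0.0071), np.float64(-0.0764), np.float64(-0.0004), np.float64(0.001), np.float64(-0.0011), np.float64(0.868)]
[np.float64(0.0106), np.float64(-0.0812), np.float64(-0.0004), np.float64(0.0009), np.float64(-0.0011), np.float64(0.9552)]
```

```bash
python3 -m inch '[[0,-0.01,0,0,0,0,1],[-0.001,-0.019,0,0,0,0,1],[-0.0027,-0.0246,0,0,0,0.083,1],[-0.0037,-0.0305,0,0,0,0.17,1],[-0.0041,-0.0365,0,0,0,0.257,1],[-0.004,-0.0425,0,0,0,0.344,1],[-0.0034,-0.0485,0,0,0,0.432,1],[-0.0023,-0.0544,0,0,0,0.519,1],[-0.0007,-0.0602,0,0,0,0.606,1],[0.0015,-0.0658,0,0,0,0.693,1],[0.0041,-0.0712,0,0,0,0.781,1],[0.0041,-0.0712,0,0,0,0.781,1]]'
python3 - <<'E'
from h import *
o=telemetry.get_obs();print(o['q'].round(1))
for k in range(0,11): print(*push(58.4-4*k,.0195,o=o)[[0,1,2,5]])
E
```

```text
time: 4.07
ee_pos: [0.4982, 0.3272, 0.0352]
tcp_rot: [-179.9, 0.1, -121.8]
wrist_force: [0.3, 0.1, 0.1]
opening: -0.0003
[ 33.3  11.8  -4.   74.    0.  -24.9]
0.0019 0.002 0.0012 -0.0041
0.0007 -0.0026 0.0012 0.0658
-0.0002 -0.0073 0.0012 0.1356
-0.0008 -0.0121 0.0012 0.2054
-0.001 -0.0169 0.0012 0.2752
-0.0009 -0.0217 0.0012 0.345
-0.0005 -0.0265 0.0012 0.4148
0.0003 -0.0312 0.0012 0.4846
0.0014 -0.0359 0.0012 0.5545
0.0029 -0.0405 0.0012 0.6243
0.0046 -0.0449 0.0012 0.6941
```

```bash
python3 -m inch '[[0.0007,-0.0026,0,0,0,0.066,1],[-0.0002,-0.0073,0,0,0,0.136,1],[-0.0008,-0.0121,0,0,0,0.205,1],[-0.001,-0.0169,0,0,0,0.275,1],[-0.0009,-0.0217,0,0,0,0.345,1],[-0.0005,-0.0265,0,0,0,0.415,1]]'
python3 - <<'E'
from h import *
i,o,p,d=cam('top')
print(o['ee_pos'],o['tcp_rot'],o['wrist_force'])
for k in range(0,13): print(34.4-2*k,*push(34.4-2*k,.0195,o=o)[[0,1,2,5]])
C=cloud(i,o,d);r=np.hypot(*(C[...,:2]-C0).transpose(2,0,1));m=(C[...,2]>.042)&(C[...,2]<.056)&(r<.1)&(r>.03)&(C[...,0]<C0[0]+.0)
P=C[m][:,:2]-C0;print(len(P),P.mean(0),np.degrees(np.arctan2(*(-P.mean(0))[::-1])))
cv2.imwrite('pics/t2.png',cv2.resize(p[180:330,140:340,::-1],None,fx=3,fy=3))
E
```

```text
time: 4.57
ee_pos: [0.5201, 0.3142, 0.035]
tcp_rot: [180.0, 0.1, -145.3]
wrist_force: [-0.8, 2.2, 0.9]
opening: -0.0001
[0.52007755 0.31417039 0.0349598 ] [ 1.79954651e+02  1.39691603e-01 -1.45333253e+02] [-0.81022836  2.22007279  0.92667627]
34.4 -0.0004 -0.001 0.001 0.0047
32.4 -0.001 -0.0033 0.001 0.0396
30.4 -0.0015 -0.0056 0.001 0.0745
28.4 -0.002 -0.008 0.001 0.1094
26.4 -0.0024 -0.0104 0.001 0.1443
24.4 -0.0027 -0.0127 0.001 0.1792
22.4 -0.0029 -0.0151 0.001 0.2141
20.4 -0.0031 -0.0175 0.001 0.249
18.4 -0.0031 -0.0199 0.001 0.2839
16.4 -0.0031 -0.0223 0.0009 0.3188
14.399999999999999 -0.0029 -0.0247 0.0009 0.3537
12.399999999999999 -0.0027 -0.0271 0.0009 0.3886
10.399999999999999 -0.0025 -0.0295 0.0009 0.4235
116 [-0.04894133 -0.0375201 ] 37.47500934557212
```

View pics/t2.png

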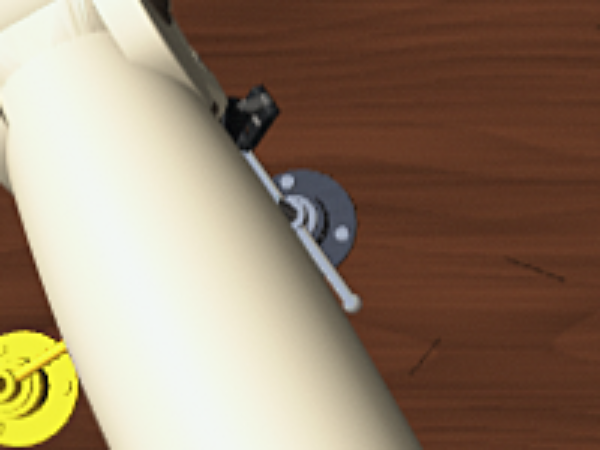

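The bar follows. It is now at about 35°, with roughly 2.4 N of push. I'll continue toward the stop slowly.

```bash
python3 -m inch '[[-0.001,-0.0033,0,0,0,0.04,1],[-0.0015,-0.0056,0,0,0,0.075,1],[-0.002,-0.008,0,0,0,0.109,1],[-0.0024,-0.0104,0,0,0,0.144,1]]'
python3 -m inch '[[-0.0003,-0.0023,0,0,0,0.035,1],[-0.0005,-0.0047,0,0,0,0.07,1],[-0.0007,-0.0071,0,0,0,0.105,1]]'
python3 - <<'E'
from h import *
o=telemetry.get_obs()
for k in range(0,13): print(22.4-2*k,*push(22.4-2*k,.0195,o=o)[[0,1,2,5]])
E
```

```text
time: 4.95
ee_pos: [0.5277, 0.3068, 0.0349]
tcp_rot: [180.0, 0.1, -153.4]
wrist_force: [-0.9, 1.9, 0.8]
opening: -0.0001
time: 5.2
ee_pos: [0.5318, 0.3009, 0.035]
tcp_rot: [179.9, 0.2, -159.4]
wrist_force: [1.2, 2.8, -0.6]
opening: -0.0
22.4 -0.0002 0.0025 0.001 -0.0321
20.4 -0.0009 0.0003 0.001 0.0028
18.4 -0.0015 -0.0021 0.001 0.0377
16.4 -0.0021 -0.0044 0.001 0.0726
14.399999999999999 -0.0026 -0.0068 0.001 0.1075
12.399999999999999 -0.0029 -0.0091 0.001 0.1424
10.399999999999999 -0.0032 -0.0115 0.001 0.1773
8.399999999999999 -0.0035 -0.0139 0.001 0.2122
6.399999999999999 -0.0036 -0.0163 0.001 0.2471
4.399999999999999 -0.0037 -0.0187 0.001 0.2821
2.3999999999999986 -0.0036 -0.0211 0.0009 0.317
0.3999999999999986 -0.0035 -0.0235 0.0009 0.3519
-1.6000000000000014 -0.0033 -0.0259 0.0009 0.3868
```

```bash
python3 -m inch '[[-0.0015,-0.0021,0,0,0,0.038,1],[-0.0018,-0.0032,0,0,0,0.055,1]]'
python3 -m inch '[[-0.0003,-0.0012,0,0,0,0.017,1],[-0.0006,-0.0024,0,0,0,0.035,1]]'
python3 -m inch '[[-0.0003,-0.0012,0,0,0,0.017,1],[-0.0005,-0.0024,0,0,0,0.035,1]]'
```

```text
time: 5.37
ee_pos: [0.534, 0.2988, 0.0349]
tcp_rot: [179.9, 0.1, -162.6]
wrist_force: [-4.0, 8.6, 3.1]
opening: -0.0
time: 5.53
ee_pos: [0.5345, 0.2985, 0.035]
tcp_rot: [179.7, 0.1, -164.5]
wrist_force: [-8.3, 18.1, 3.0]
opening: -0.0002
time: 5.7
ee_pos: [0.5351, 0.2983, 0.0352]
tcp_rot: [179.4, 0.1, -166.4]
wrist_force: [-10.9, 28.1, 2.0]
opening: 0.0002
```

Hard stop found, with force climbing to 30 N and no further motion. I'll hold briefly, back off the bar, rise and look.

```bash
python3 -m inch '[[0,0,0,0,0,0,1],[0,0,0,0,0,0,1],[0,0,0,0,0,0,1],[0,0.01,0,0,0,0,1],[0,0.02,0,0,0,0,1],[0,0.03,0,0,0,0,1],[0,0.035,0,0,0,0,1],[0,0.035,0,0,0,0,1]]'
python3 -m inch '[[0,0,-0.03,0,0,0,1],[0,0,-0.06,0,0,0,1],[0,0,-0.1,0,0,0,1],[0,0,-0.14,0,0,0,1],[0,0,-0.17,0,0,0,1],[0,0,-0.17,0,0,0,1],[0,0,-0.17,0,0,0,1]]'
python3 - <<'E'
from h import *
i,o,p,d=cam('wrist');cv2.imwrite('pics/w2.png',p[:,:,::-1])
C=cloud(i,o,d);r=np.hypot(*(C[...,:2]-C0).transpose(2,0,1));m=(C[...,2]>.042)&(C[...,2]<.056)&(r<.1)
P=C[m][:,:2];c=P.mean(0);vt=np.linalg.svd(P-c,full_matrices=False)[2];t=(P-c)@vt[0];a=np.degrees(np.arctan2(vt[0,1],vt[0,0]))
print(len(P),c+vt[0]*(t.max()+t.min())/2,np.ptp(t),a)
print('tip z',C[...,2][r<.006].max())
print(go([.5635,-.3238,.26],-160),o['q'].round(1))
E
```

```text
time: 6.37
ee_pos: [0.5277, 0.3283, 0.0337]
tcp_rot: [-180.0, 0.0, -166.7]
wrist_force: [-0.6, -0.4, 0.1]
opening: 0.0001
time: 6.95
ee_pos: [0.5288, 0.3274, 0.2061]
tcp_rot: [179.9, 0.2, -166.8]
wrist_force: [1.0, 0.7, -1.1]
opening: -0.0003
3450 [0.48117508 0.26239921] 0.17991221546864397 18.210448443623097
tip z 0.11418289606649934
[ 0.1148 -0.6417 -0.0561 -0.      0.0008 -0.1179] [31.8 14.4 18.  93.4 -0.  18.5]
```

View pics/w2.png

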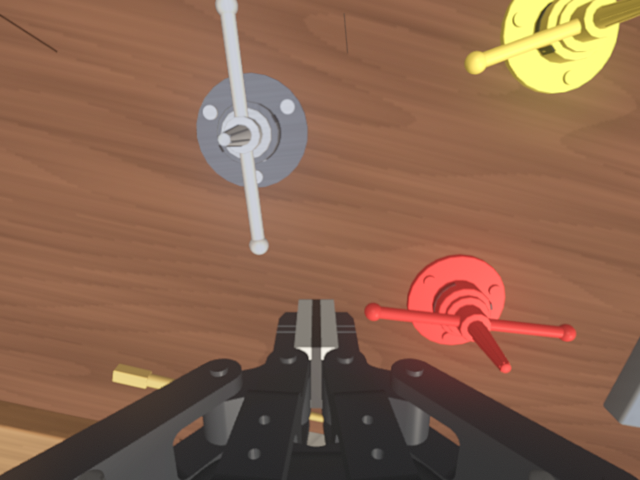

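The bar turned about 85° to the stop and the spindle is seated (reamer tip measured at 114 mm). Next, move above the cork.

```bash
python3 - <<'E'
from h import *
print(go([.5635,-.3238,.20],-166.7))
E
python3 -m inch '[[0,0,-0.03,0,0,0,1],[0,0,-0.03,0,0,0,1]]'
```

```text
[ 0.1148 -0.6417  0.0039  0.      0.0008 -0.001 ]
time: 7.17
ee_pos: [0.528, 0.3271, 0.236]
tcp_rot: [180.0, 0.1, -166.8]
wrist_force: [1.4, 0.4, 1.2]
opening: 0.0004
```

```bash
python3 -m inch '[[0.0575,-0.321,0,0,0,0,1],[0.0575,-0.321,0,0,0,0,1],[0.0575,-0.321,0,0,0,0,1],[0.0575,-0.321,0,0,0,0,1],[0.0575,-0.321,0,0,0,0,1],[0.0575,-0.321,0,0,0,0,1],[0.0575,-0.321,0,0,0,0,1],[0.0575,-0.321,0,0,0,0,1],[0.0575,-0.321,0,0,0,0,1],[0.0575,-0.321,0,0,0,0,1]]'
python3 -m inch '[[0.0575,-0.321,0,0,0,0,1],[0.0575,-0.321,0,0,0,0,1],[0.0575,-0.321,0,0,0,0,1],[0.0575,-0.321,0,0,0,0,1],[0.0575,-0.321,0,0,0,0,1],[0.0575,-0.321,0,0,0,0,1],[0.0575,-0.321,0,0,0,0,1],[0.0575,-0.321,0,0,0,0,1],[0.0575,-0.321,0,0,0,0,1],[0.0575,-0.321,0,0,0,0,1],[0.0575,-0.321,0,0,0,0,1]]'
python3 - <<'E'
from h import *
i,o,p,d=cam('wrist');cv2.imwrite('pics/w3.png',p[:,:,::-1]);np.savez('w3.npz',p=p,d=d,**{k:o[k] for k in('ee_pos','tcp_rot')})
M=pose(i,o);w=np.array([[.5635,-.3238,.017]]);q=(w-M[:3,3])@M[:3,:3];print(cv2.projectPoints(q,np.zeros(3),np.zeros(3),np.array(i['camera_matrix']),np.array([i['k1'],0,0,0,0]))[0][:,0])
print(go([.5635,-.3238,.040],-166.7),o['ee_pos'])
E
```

```text
time: 8.0
ee_pos: [0.5451, -0.0003, 0.2324]
tcp_rot: [180.0, -0.1, -167.0]
wrist_force: [-1.2, 0.6, -0.0]
opening: 0.0002
time: 8.92
ee_pos: [0.5633, -0.3228, 0.2328]
tcp_rot: [179.9, -0.1, -166.7]
wrist_force: [-0.1, 0.5, 0.7]
opening: -0.0
[[315.25515941 204.85774585]]
[ 0.0002 -0.0016  0.1934  0.0008 -0.0004  0.0007] [ 0.56334707 -0.32276491  0.23282973]
```

View pics/w3.png

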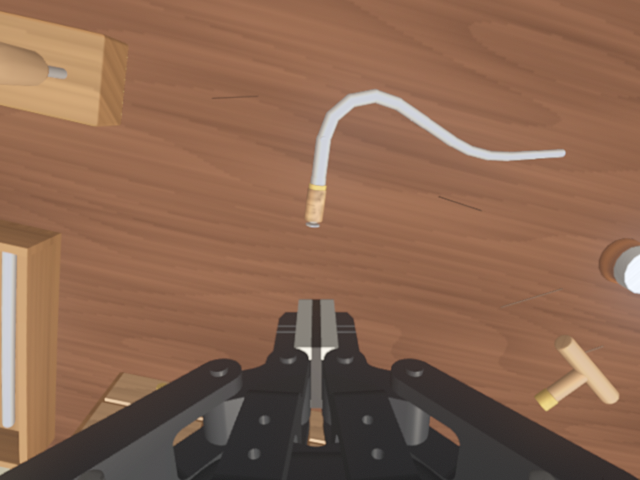

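The cork is centred at (316,206), against a predicted (315,205). Descending to about 25 mm above its top.

```bash
python3 -m inch '[[0,-0.001,0.03,0,0,0,1],[0,-0.001,0.06,0,0,0,1],[0,-0.001,0.09,0,0,0,1],[0,-0.001,0.12,0,0,0,1],[0,-0.001,0.145,0,0,0,1],[0,-0.001,0.165,0,0,0,1],[0,-0.001,0.18,0,0,0,1],[0,-0.001,0.19,0,0,0,1],[0,-0.001,0.19,0,0,0,1],[0,-0.001,0.19,0,0,0,1]]'
for k in 1 2; do python3 -m inch '[[0,0,0,0,0,0,1],[0,0,0,0,0,0,1],[0,0,0,0,0,0,1],[0,0,0,0,0,0,1],[0,0,0,0,0,0,1],[0,0,0,0,0,0,1],[0,0,0,0,0,0,1],[0,0,0,0,0,0,1],[0,0,0,0,0,0,1],[0,0,0,0,0,0,1],[0,0,0,0,0,0,1],[0,0,0,0,0,0,1]]'; done
python3 -m inch '[[0,0,0,0,0,0,1],[0,0,0,0,0,0,1],[0,0,0,0,0,0,1],[0,0,0,0,0,0,1],[0,0,0,0,0,0,1],[0,0,0,0,0,0,1]]'
python3 -m inch '[[0,0,-0.04,0,0,0,1],[0,0,-0.08,0,0,0,1],[0,0,-0.12,0,0,0,1],[0,0,-0.16,0,0,0,1],[0,0,-0.19,0,0,0,1],[0,0,-0.19,0,0,0,1],[0,0,-0.19,0,0,0,1]]'
python3 - <<'E'
from h import *
print(go([.42,-.08,.26],-166.7))
E
```

```text
time: 9.8
ee_pos: [0.5636, -0.324, 0.0443]
tcp_rot: [-180.0, 0.0, -166.7]
wrist_force: [0.6, 0.8, 0.3]
opening: 0.0
time: 10.8
ee_pos: [0.5633, -0.3249, 0.0438]
tcp_rot: [180.0, -0.0, -166.8]
wrist_force: [-0.1, -0.0, -0.7]
opening: -0.0006
time: 11.8
ee_pos: [0.5633, -0.3249, 0.0438]
tcp_rot: [180.0, -0.0, -166.8]
wrist_force: [0.4, -0.1, -0.3]
opening: 0.0001
time: 12.3
ee_pos: [0.5633, -0.3249, 0.0438]
tcp_rot: [-180.0, 0.0, -166.8]
wrist_force: [-0.1, 0.3, 0.4]
opening: -0.0001
time: 12.88
ee_pos: [0.564, -0.3253, 0.2362]
tcp_rot: [-179.8, 0.2, -166.8]
wrist_force: [1.0, 0.3, -1.1]
opening: -0.0001
[ 0.0839  0.2717 -0.0248 -0.0028  0.003  -0.0009]
```

```bash
python3 -m inch '[[0.084,0.27,-0.02,0,0,0,1],[0.084,0.27,-0.02,0,0,0,1],[0.084,0.27,-0.02,0,0,0,1],[0.084,0.27,-0.02,0,0,0,1],[0.084,0.27,-0.02,0,0,0,1],[0.084,0.27,-0.02,0,0,0,1],[0.084,0.27,-0.02,0,0,0,1],[0.084,0.27,-0.02,0,0,0,1],[0.084,0.27,-0.02,0,0,0,1],[0.084,0.27,-0.02,0,0,0,1],[0.084,0.27,-0.02,0,0,0,1],[0.084,0.27,-0.02,0,0,0,1]]'
python3 - <<'E'
from h import *
i,o,p,d=cam('top');cv2.imwrite('pics/t3.png',p[:,:,::-1])
q=np.load('top.npz')['p'];D=(cv2.absdiff(p,q).max(2)>60).astype(np.uint8)
n,l,s,c=cv2.connectedComponentsWithStats(D);print([(s[k].tolist()) for k in range(1,n) if s[k,4]>8])
E
```

```text
time: 13.88
ee_pos: [0.4199, -0.0821, 0.253]
tcp_rot: [180.0, -0.1, -166.8]
wrist_force: [0.9, -0.0, -0.0]
opening: -0.0002
[[0, 0, 640, 480, 218110], [205, 86, 1, 13, 13], [210, 92, 27, 9, 127], [14, 97, 32, 7, 91], [0, 99, 13, 5, 29], [166, 101, 14, 19, 68], [96, 104, 9, 6, 16], [204, 105, 1, 13, 13], [137, 109, 14, 4, 24], [138, 114, 5, 5, 9], [552, 114, 5, 7, 17], [144, 117, 7, 2, 11], [84, 119, 4, 4, 10], [76, 120, 7, 4, 10], [44, 122, 8, 4, 17], [391, 125, 12, 2, 13], [24, 129, 11, 4, 15], [501, 129, 9, 3, 14], [95, 150, 8, 4, 13], [202, 155, 18, 7, 69], [0, 157, 31, 51, 1228], [121, 157, 6, 5, 12], [320, 161, 7, 4, 14], [532, 161, 5, 3, 12], [115, 163, 7, 4, 9], [295, 165, 6, 3, 11], [96, 166, 9, 3, 9], [81, 168, 14, 3, 22], [566, 189, 19, 5, 38], [603, 189, 15, 2, 23], [619, 189, 17, 3, 28], [205, 195, 16, 2, 21], [222, 194, 11, 3, 21], [238, 197, 12, 4, 19], [561, 196, 9, 2, 12], [195, 200, 15, 4, 21], [207, 205, 4, 3, 9], [214, 205, 5, 3, 9], [599, 204, 13, 4, 18], [0, 211, 5, 3, 9], [147, 210, 8, 5, 12], [149, 218, 11, 3, 12], [55, 239, 7, 3, 13], [63, 239, 9, 2, 14], [278
[... 530 characters left out ...]
, 12], [74, 383, 10, 4, 20], [199, 383, 7, 2, 9], [610, 394, 13, 2, 16], [623, 397, 16, 3, 20], [581, 399, 9, 3, 13], [590, 399, 9, 4, 12], [193, 400, 31, 5, 60], [58, 409, 8, 5, 14], [181, 408, 10, 3, 11], [196, 408, 8, 3, 12], [209, 408, 6, 3, 9], [482, 413, 8, 4, 14], [570, 412, 14, 3, 19], [133, 414, 10, 3, 16], [148, 415, 31, 7, 61], [186, 415, 16, 3, 20], [207, 414, 61, 10, 167], [594, 415, 8, 2, 11], [202, 416, 6, 4, 9], [185, 419, 8, 4, 13], [198, 419, 8, 4, 11], [72, 421, 8, 3, 13], [520, 420, 6, 3, 11], [390, 457, 10, 5, 23], [471, 457, 9, 4, 12], [493, 457, 9, 3, 13], [254, 465, 24, 15, 242], [460, 472, 41, 8, 178], [611, 473, 7, 7, 20], [619, 472, 21, 8, 79], [525, 478, 8, 2, 9]]
```

View pics/t3.png

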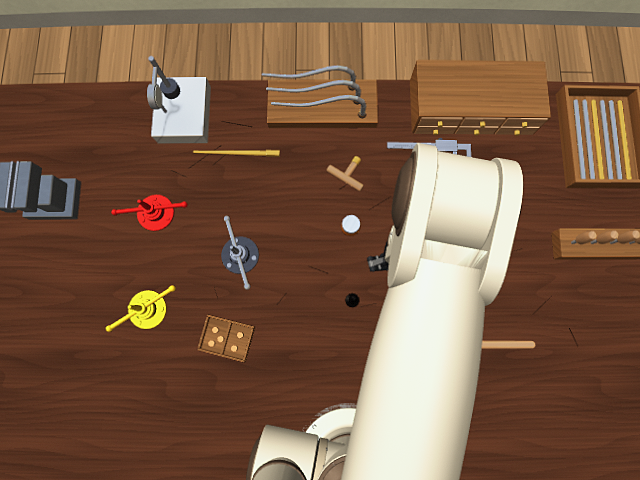

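The top view shows the bar turned, with ends at (226,218) and (247,287). All visible loose items are where they were; the image difference is only exposure. The hand is well clear, so I'm handing in.

```bash
python3 -m inch '[[0,0,0,0,0,0,1],[0,0,0,0,0,0,1],[0,0,0,0,0,0,1],[0,0,0,0,0,0,1]]'; python3 -c "
from workcell import order;print(order.job_done())"
```

```text
time: 14.27
ee_pos: [0.4197, -0.0815, 0.2537]
tcp_rot: [180.0, -0.0, -166.8]
wrist_force: [1.1, 0.5, 0.7]
opening: 0.0001
the job is handed in; nothing more can be done
None
```

I locked the spindle, pointed at the cork end and handed the job in at about 14.3 s. The interface gave no verdict.

- **Spindle:** I pushed one end of the bar clockwise with closed fingers through about 85°, until the force rose from about 3 N to 30 N with almost no further movement. I backed off the bar before rising. Afterwards the wrist camera put the bar at about 18° (it started near 103.5°) and the reamer tip at 114 mm, so the spindle was still seated. I could not read the joint value directly.
- **Pointing:** I held the fingertips about 27 mm above the cork's top, within about 2 mm sideways of its measured centre, for 2.5 s. The wrist force stayed at noise level (1 N or less), so nothing seems to have been touched. I then drew the hand about 35 cm away.
- **Last check:** In the final top view the loose things I could see had not moved. The arm hid the bocal, the mallet head and part of the caliper, so I could not confirm those by eye. The automatic image comparison was useless because the exposure had changed.

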